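Hold a spring clip open around the job card's edge

ROBOT

A 6-joint arm with a two-finger parallel gripper is mounted at the origin on the work surface. World frame = base frame: x ahead of the robot, y to its left, z up, the work surface at z = 0. Lengths are in m, angles in rad, forces in N, time in s.
With the tool pointing down it reaches from about 0.325 to 0.85 m from the base axis. Payload 15.5 kg.
Tool frame: the origin (TCP) lies on the centre line of the jaws, within the pads' length; the fingertips stand 14 mm ahead of it and the grasp point (between the pads) lies 5 mm behind it (robot.tip_extent is the distance from the TCP to the fingertips, in m); y points along the fingers, x is the direction in which the jaws open and shut, and the axes are right-handed (so a half turn about y gives the same grasp; the last joint's range is limited). The gripper opens to 91 mm and grips with 3 to 60 N. Pads are 32 mm wide; open, the fingers measure 118 mm over their backs; the gripper's body (76 mm by 178 mm) begins 60 mm behind the grasp point.
Start: joints at [1.169, 0.494, 1.345, -0, 1.302, -0.096], TCP at [0.188, 0.596, 0.193] pointing down, gripper open.
Joint ranges: [-2.91, 2.91], [-0.82, 2.16], [0.22, 2.67], [-1.22, 4.37], [0.12, 2.79], [-3.08, 3.08]. Speed limits (rad/s): [1.89, 1.89, 2.57, 3.01, 3.01, 3.01].

INTERFACE

Orientations are given as [roll, pitch, yaw] about the fixed x, y, z axes, in that order (R = Rz(yaw) Ry(pitch) Rx(roll)).
In Python, from station import robot, optics, cut_out gives the robot as it stands.
- The arm moves only by the tool send_rows, never from a script. Its argument "targets" is a list of rows, each a list of 3 entries, a list of its own where there are three numbers: the closure, from -1 (fully open) to 1 (shut), then the shift along the world's x, y, z in units of 30 mm (1.0 is 30 mm), then the turn about the world's z in degrees. In form: [[claw, [dx, dy, dz], twist], ...]. A call has 1 to 8 rows; each row is the pose to reach, as a shift and turn from the pose measured when the call began; what a row does not reach only later rows make up. A row lasts 1/10 s, in which the tool goes at most 50 mm and 8.59 degrees, less where a joint would pass 70% of its speed; a pose out of reach is approached as far as the arm can. A call with a gripper value outside its range is refused whole. The fingers move at their own pace and stop on an object; "newtons" is the grip in N (left out, the last holds). Time passes only in rows, so rows that repeat a pose let the fingers close. It gives the time, the measured TCP pose, the force and the opening at its end, in the units of the state.
- robot.observe(): the state, without advancing time (a new reading comes with each control period).
- optics.capture(name): name is "scene" or "top" or "wrist"; returns a dict with "pixels" (480x640x3 uint8, red, green, blue), "fovy" (degrees; the focal length in pixels is half the picture's height over the tangent of half this angle, whatever the lens; pixels are square), "cx", "cy" (the principal point, pixels), "xyz" and "rotation" of the camera in the world; the wrist camera has in their place "tool_from_camera" (4x4, takes a point from camera to tool coordinates, whose origin is the TCP and whose axes are the tool frame's). Camera axes: x right, y down, z forward; pixel columns grow to the right and rows downward; lengths in m; the calibration is good to about 2 mm. A picture is of the moment at which its call begins: read the wrist's pose just before it. There is no depth.
- robot.close_job(): hands the job in, once; it reports no verdict.
Trained networks look in a picture, given as the dict that the camera call returned (one of the last four; its "shot" number tells which), for a name from the list of things; names that differ only in an ending like _2 or _b are one class to them, and where a whole thing is asked for, a point or a joint stands for the part that bears it (a point fixed in the world has none). Each returns a list of dicts, best first, with "score" (0 to 1); they miss things now and then, are a little off and sometimes report something else, mostly with a low value. They report only what shows in the picture. A call takes as long as a camera call. They do not tell look-alikes from the thing itself.
- cut_out(thing, picture): "region" (480x640 bool, what is visible of it) and "box" ([centre column, centre row, width, height] in pixels, round what is visible of it).
The state is a dict: "t": time; "q": joint angles; "dq": joint speeds; "joint_efforts": joint torques, N m; "ee_pos": TCP position; "tcp_rot": TCP orientation; "contact_force": force on the tool from outside, world axes, zero at the start; "wrist_torque": the same for the moment, N m; "width": finger opening in m.
Only numpy, scipy, OpenCV 4.12 (cv2) and the standard library are available. Lean on these libraries where they do the work, as an engineer would, in place of code of your own. Each camera call takes 0.05 s, during which the arm holds its last target.

TASK

Take the spring clip out of the parts tray by squeezing its two handles together, and bring it jaws-down over the middle of the top edge of the job card standing in its stand, keeping it squeezed wide open, so that the card's edge stands well inside the gaping jaws, with a jaw on either side and neither clip nor gripper touching the card. Finish while still holding it there, steady, upright and in line with the card, so that a colleague can slip a paper in before it shuts; do not shift the stand, and leave the other small parts, the tape roll and the tin where they are.

Things in the scene. Friction and masses are not known exactly. Their poses are not given: they have to be found in the camera images.
- clip_grip (a point): Steel spring clip with black handle bars and jaw tips, 92 mm tall, 50 to 100 g, standing on shut jaws in the tray. Point midway between the handle bars. x: along hinge pin and jaws, y: the way it opens and shuts, z: up. Bars: round, 10 mm thick, 36 mm long (x), centres 25 mm either side (y): 60 mm over their outer sides when shut, 25 mm when fully squeezed; then 6 mm higher than this point.
- clip_mouth (a point): Midway between the clip's jaw tips at its lower end, 87 mm below clip_grip, same axes; both points stay fixed to the hinge pin, 45 mm above this one. Jaws 44 mm wide (x), tips 10 mm thick. Fully open, the tips are 4 mm above this point and their inner faces 36 mm apart, narrowing upward to the hinge barrel (12 mm thick), whose underside is 39 mm above this point.
- lever_a (a joint): Turn of the clip's lever on its +y side, rad: 0 shut, 0.38 fully open (stop). Squeezing the handle bars together along y opens the jaws against the spring: about 5 N on each bar to begin, 9 N at the stop. A grip of 20 to 40 N opens it fully and holds it.
- lever_b (a joint): The same for the lever on the -y side; the two are geared together and turn equally. At 0.25 rad the jaw tips are 25 mm apart.
- card_edge (a point): Middle of the top edge of the job card: stiff plain white card, 100 mm wide (along this point's x), 3 mm thick (along its y), upright, top edge 130 mm above the bench, held in a loose grey stand (110 x 80 mm, 22 mm high, clamping strips up to 38 mm, 0.7 kg).
- stand: The stand with its card; origin at the centre of its underside; x along the card, y across it.
- tray_center (a point): Centre of the inner floor of the white plastic parts tray, 4 mm above the bench. Fixed; 98 mm (x) by 284 mm (y), walls and two dividers 4 mm thick, 32 mm high: three compartments in a row along y, 93 mm apart, each about 90 mm square. Which part is in which compartment varies.
- collar: Bystander: steel ring, 36 mm outside, 14 mm high, in a compartment of the tray; origin at its underside.
- stopper: Bystander: black rubber stopper, 30 mm across, 28 mm high, in a compartment of the tray; origin at its underside.
- tape: Bystander: brown tape roll, 90 mm across, 25 mm high, lying on the bench; origin at its underside.
- tin: Bystander: round metal tin, 60 mm across, 30 mm high, on the bench; origin at its underside.
Not all that is in view belongs to the job. Of the things like the part that bears clip_grip, leave any that is brown; of the rest the larger one is meant.

How it is judged:
By the outcome, as a careful person would: the job done as asked, in the order asked, and still so for the second after the job is handed in, while the arm keeps its last pose, push and grip.
It also fails if it takes over 35 s, if anything falls off the work surface, if the arm or the gripper's body presses on something with over 40 N, if the wrist force passes 120 N, or if a joint passes its speed limit or range.

## Working session

There is one attempt and no reset: what is moved stays moved. The work goes in short steps, Python scripts to look and compute and a tool call to move; the robot and the scene stay as the last step left them, time stands still between calls to the robot, and variables do not carry over. Pictures are saved under pics/ and viewed, and the job is handed in when it is done.

Besides the shell and the picture viewer there is one more tool, called after "Emit:" by a JSON object that holds its "name" and its "arguments", one argument or row to a line. send_rows: Moves the arm, as the interface text tells. Its arguments: {"type":"object","properties":{"targets":{"type":"array"},"newtons":{"type":"number"}},"required":["targets"]}

```bash
mkdir -p pics; ls; python3 - <<'E'
from station import robot, optics, cut_out
import cv2
s=robot.observe()
for k in ['t','ee_pos','tcp_rot','contact_force','width']: print(k,s[k])
for n in ['scene','top']:
    p=optics.capture(n); cv2.imwrite(f'pics/{n}0.png',p['pixels'][:,:,::-1])
    print(n,p['fovy'],p['cx'],p['cy'],p['xyz'],p['rotation'],p.keys())
    for t in ['clip_grip','stand','tape','tin','collar','stopper','card_edge','tray_center']:
        try:
            for d in cut_out(t,p)[:4]: print(t,round(d['score'],2),[round(float(v)) for v in d['box']])
        except Exception as e: print(t,e)
E
```

```text
pics
t 0.0
ee_pos [0.18799804 0.59563355 0.19274284]
tcp_rot [-1.57069000e+00  1.20411175e-03  1.26501003e+00]
contact_force [ 0.1831336  -0.16538791 -0.10990874]
width 0.0909325982633645
scene 42.00030854919477 320.71124909746123 238.27054052665437 [ 1.10980931 -0.34879642  0.89484719] [-2.48883619  0.00830566  0.98355297] dict_keys(['pixels', 'fovy', 'cx', 'cy', 'xyz', 'rotation', 'shot'])
clip_grip 0.93 [257, 226, 36, 56]
clip_grip 0.93 [308, 200, 22, 39]
clip_grip 0.74 [348, 224, 27, 54]
stand 0.63 [409, 185, 73, 89]
tape 0.94 [348, 352, 60, 59]
tape 0.25 [433, 290, 39, 41]
tin 0.72 [259, 228, 42, 54]
tin 0.6 [433, 290, 40, 40]
collar 0.88 [217, 268, 21, 23]
stopper 0.8 [161, 281, 18, 18]
card_edge 0.83 [411, 187, 73, 90]
card_edge 0.68 [434, 289, 38, 44]
tray_center 0.6 [215, 268, 174, 109]
top 42.889488923378316 341.1804705637903 246.94078036179576 [ 0.50315034 -0.01692391  1.25476102] [-3.05947799  0.01087502 -1.57983955] dict_keys(['pixels', 'fovy', 'cx', 'cy', 'xyz', 'rotation', 'shot'])
clip_grip 0.78 [314, 263, 28, 33]
clip_grip 0.66 [378, 303, 27, 25]
clip_grip 0.58 [317, 315, 21, 15]
clip_grip 0.17 [467, 312, 15, 12]
stand 0.71 [240, 272, 56, 58]
tape 0.97 [374, 174, 43, 45]
tin 0.64 [282, 185, 34, 32]
collar 0.65 [384, 302, 13, 19]
collar 0.5 [423, 302, 19, 18]
stopper 0.7 [466, 310, 11, 14]
card_edge 0.7 [239, 271, 50, 62]
card_edge 0.38 [283, 184, 32, 32]
tray_center 0.89 [422, 303, 146, 67]
```

View pics/scene0.png

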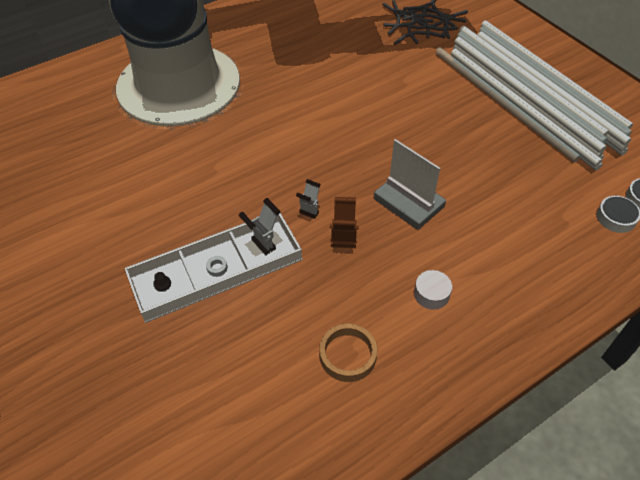

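View pics/top0.png

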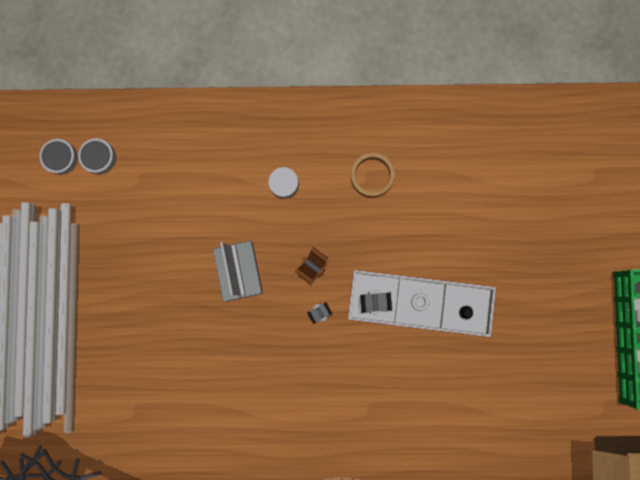

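```bash
python3 - <<'E'
import cv2
a=cv2.imread('pics/scene0.png')[150:330,130:470]
cv2.imwrite('pics/scene0z.png',cv2.resize(a,None,fx=2.3,fy=2.3,interpolation=cv2.INTER_CUBIC))
a=cv2.imread('pics/top0.png')[210:360,195:515]
cv2.imwrite('pics/top0z.png',cv2.resize(a,None,fx=2.5,fy=2.5,interpolation=cv2.INTER_CUBIC))
E
```

```text
(no output)
```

View pics/scene0z.png

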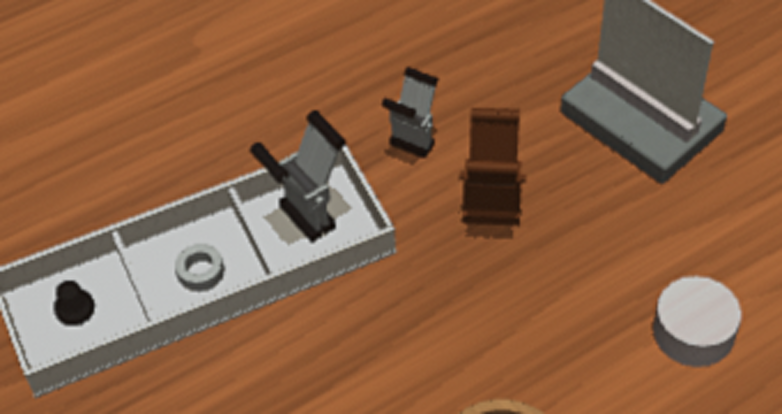

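View pics/top0z.png

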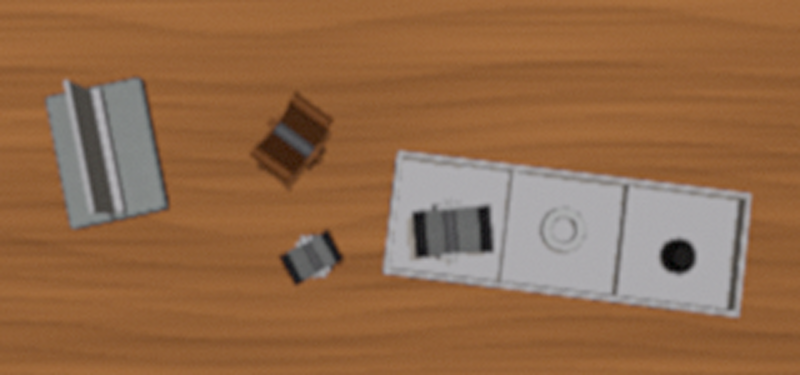

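The clip to take is the grey/black one in the tray's +y compartment: about (377,302) in top and (262,226) in scene. The smaller grey clip at (318,313) and the brown one at (313,266) stand on the bench and are decoys. The card runs roughly from (222,243) to (238,298) in top. Next I'll measure the positions.

```bash
cat > h.py <<'E'
import numpy as np, cv2
from scipy.spatial.transform import Rotation as Ro
from station import robot, optics, cut_out
def cam(p, s=None):
    f=240/np.tan(np.radians(p['fovy'])/2)
    if 'xyz' in p: R=Ro.from_euler('xyz',p['rotation']).as_matrix(); c=np.array(p['xyz'])
    else:
        T=np.array(p['tool_from_camera']); Rt=Ro.from_euler('xyz',s['tcp_rot']).as_matrix()
        R=Rt@T[:3,:3]; c=Rt@T[:3,3]+np.array(s['ee_pos'])
    return f,R,c
def unproj(p,uv,z,s=None):
    f,R,c=cam(p,s); uv=np.atleast_2d(uv).astype(float)
    d=np.c_[(uv[:,0]-p['cx'])/f,(uv[:,1]-p['cy'])/f,np.ones(len(uv))]@R.T
    return c+d*((z-c[2])/d[:,2])[:,None]
def proj(p,X,s=None):
    f,R,c=cam(p,s); v=(np.atleast_2d(X)-c)@R
    return np.c_[p['cx']+f*v[:,0]/v[:,2],p['cy']+f*v[:,1]/v[:,2]]
E
python3 - <<'E'
from h import *
p=optics.capture('top'); g=p['pixels'].astype(int).sum(2)
m=np.zeros((480,640),np.uint8); m[285:322,355:397]=(g[285:322,355:397]<150)
n,l,st,ce=cv2.connectedComponentsWithStats(m)
B=[]
for i in range(1,n):
    if st[i,4]>15:
        X=unproj(p,ce[i],.091)[0]; B.append(X); print(st[i],ce[i],X.round(4))
if len(B)==2:
    d=B[0]-B[1]; print('mid',(B[0]+B[1])/2,np.linalg.norm(d),np.degrees(np.arctan2(d[1],d[0])))
for n_,uvs,z in [('card',[(222,243),(238,298)],.13),('tray',[(354,271),(494,288),(490,334),(349,319)],.036)]:
    print(n_,unproj(p,uvs,z).round(4).tolist())
E
```

```text
[387 293   4  17  57] [388.42105263 301.42105263] [ 0.4945 -0.0938  0.091 ]
[361 296   5  16  59] [362.83050847 303.28813559] [ 0.4914 -0.0452  0.091 ]
mid [ 0.49298413 -0.06948425  0.091     ] 0.048635155952594974 -86.35603624791415
card [[0.6053, 0.2151, 0.13], [0.5036, 0.185, 0.13]]
tray [[0.5552, -0.0297, 0.036], [0.5188, -0.3072, 0.036], [0.4283, -0.2967, 0.036], [0.4601, -0.0188, 0.036]]
```

Emit:
{"name": "send_rows", "arguments": {
  "targets": [
    [-1, [10.2, -22.2, 0.3], 21],
    [-1, [10.2, -22.2, 0.3], 21],
    [-1, [10.2, -22.2, 0.3], 21],
    [-1, [10.2, -22.2, 0.3], 21],
    [-1, [10.2, -22.2, 0.3], 21],
    [-1, [10.2, -22.2, 0.3], 21],
    [-1, [10.2, -22.2, 0.3], 21],
    [-1, [10.2, -22.2, 0.3], 21]
  ],
  "newtons": 30
}}

```text
t: 1.75
ee_pos: [0.3546, 0.2333, 0.1985]
tcp_rot: [-1.572, -0.0, 1.632]
contact_force: [1.5, 0.3, -0.8]
width: 0.0914
```

Emit:
{"name": "send_rows", "arguments": {
  "targets": [
    [-1, [4.6, -10.1, 0], 0],
    [-1, [4.6, -10.1, 0], 0],
    [-1, [4.6, -10.1, 0], 0],
    [-1, [4.6, -10.1, 0], 0],
    [-1, [4.6, -10.1, 0], 0],
    [-1, [4.6, -10.1, 0], 0],
    [-1, [4.6, -10.1, 0], 0],
    [-1, [4.6, -10.1, 0], 0]
  ]
}}

```text
t: 2.55
ee_pos: [0.4945, -0.0736, 0.1985]
tcp_rot: [-1.573, 0.001, 1.628]
contact_force: [0.4, -0.4, 1.0]
width: 0.0911
```

```bash
python3 - <<'E'
from h import *
s=robot.observe(); p=optics.capture('wrist')
print(s['t'],s['ee_pos'],np.degrees(s['tcp_rot']),s['dq'])
im=p['pixels'][:,:,::-1].copy(); cv2.imwrite('pics/w1.png',im)
print(proj(p,[[.493,-.0695,.091],[.4945,-.0938,.091],[.4914,-.0452,.091]],s)); print(p['tool_from_camera'])
for d in cut_out('clip_grip',p): print(d['score'],d['box'])
E
```

```text
2.55 [ 0.49451591 -0.07356308  0.19850216] [-9.01227392e+01  5.04669161e-02  9.32984125e+01] [ 0.06293823 -0.0288673   0.06135754  0.01716443  0.00266926  0.06022751]
[[325.50059576 227.33033179]
 [293.29378997 227.41823024]
 [357.72938577 227.11363421]]
[[ 9.99999398e-01  1.05902626e-03 -2.86788960e-04  4.53358630e-04]
 [ 5.45252415e-04 -2.52857568e-01  9.67503361e-01 -1.91607728e-01]
 [ 9.52094708e-04 -9.67502935e-01 -2.52857993e-01  7.01209885e-02]
 [ 0.00000000e+00  0.00000000e+00  0.00000000e+00  1.00000000e+00]]
0.74 [463.7, 297.1, 91.8, 38.5]
0.72 [326.9, 219.4, 77.6, 66.9]
0.64 [459.4, 203.9, 69.4, 54.9]
```

View pics/w1.png

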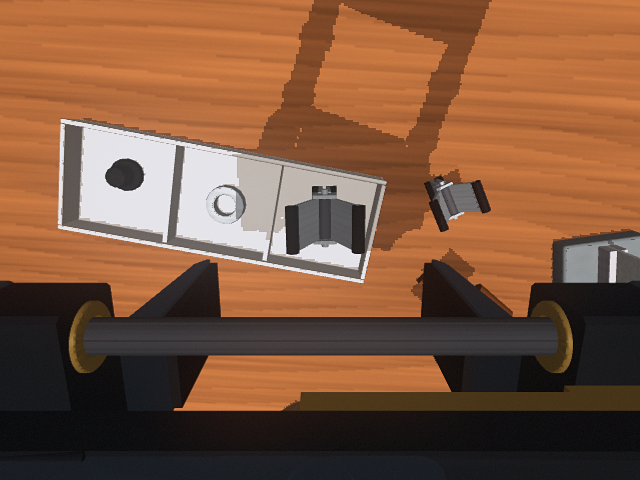

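```bash
python3 - <<'E'
from h import *
s=robot.observe(); p=optics.capture('wrist'); g=p['pixels'].max(2)
m=np.zeros((480,640),np.uint8); m[195:262,280:372]=g[195:262,280:372]<48
m=cv2.morphologyEx(m,cv2.MORPH_OPEN,np.ones((7,5)))
n,l,st,ce=cv2.connectedComponentsWithStats(m)
B=[]
for i in range(1,n):
    if st[i,4]>150: X=unproj(p,ce[i],.091,s)[0]; B.append(X); print(st[i],ce[i].round(1),X.round(4))
if len(B)==2:
    d=B[1]-B[0]; print((B[0]+B[1])/2,np.linalg.norm(d),np.degrees(np.arctan2(d[1],d[0])))
print(s['ee_pos'],np.degrees(s['tcp_rot'][2]))
E
```

```text
[347 208  13  48 610] [352.9 231.3] [ 0.4926 -0.0451  0.091 ]
[ 0.49250979 -0.07021246  0.19830965] 93.40145889322251
```

Emit:
{"name": "send_rows", "arguments": {
  "targets": [
    [-1, [0.03, 0, -1.2], 0],
    [-1, [0.03, 0, -2.4], 0],
    [-1, [0.03, 0, -3.3], 0],
    [-1, [0.03, 0, -3.7], 0],
    [-1, [0.03, 0, -3.7], 0],
    [-1, [0.03, 0, -3.7], 0]
  ]
}}

```text
t: 3.3
ee_pos: [0.493, -0.0686, 0.0879]
tcp_rot: [-1.571, -0.001, 1.633]
contact_force: [0.2, -0.5, -0.4]
width: 0.0915
```

```bash
python3 - <<'E'
from h import *
s=robot.observe(); print(s['ee_pos'],s['contact_force'])
for n in ['wrist','scene']:
  p=optics.capture(n)
  im=p['pixels'][:,:,::-1]
  if n=='scene': im=cv2.resize(im[130:310,130:450],None,fx=2.4,fy=2.4,interpolation=cv2.INTER_CUBIC)
  cv2.imwrite(f'pics/{n}2.png',im)
E
```

```text
[ 0.49304243 -0.06860165  0.0879061 ] [ 0.15755878 -0.50756065 -0.3666746 ]
```

View pics/wrist2.png

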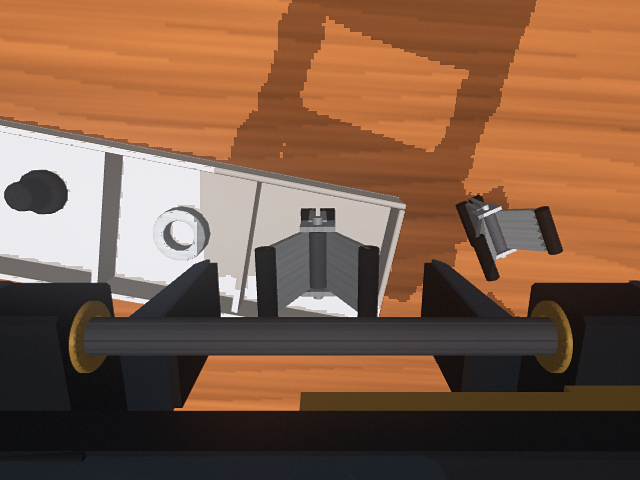

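View pics/scene2.png

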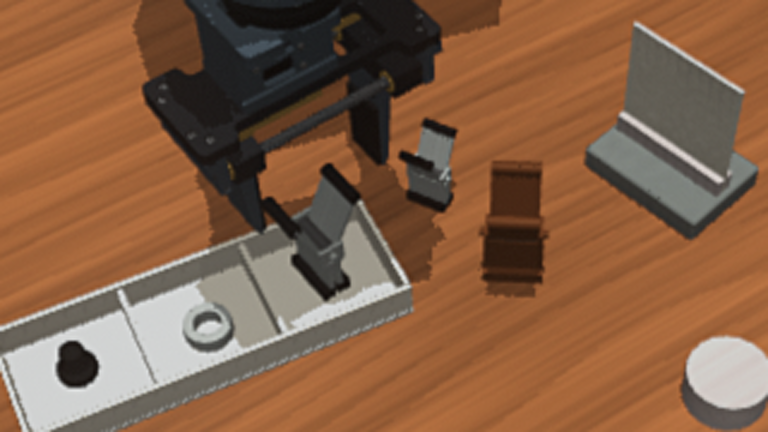

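```bash
python3 - <<'E'
from h import *
s=robot.observe(); 
Rt=Ro.from_euler('xyz',s['tcp_rot']).as_matrix()
w=lambda X:(np.array(X)@Rt.T)+s['ee_pos']
for n in ['wrist','scene']:
  p=optics.capture(n)
  for X in [(0,-.005,0),(-.0455,.014,0),(.0455,.014,0),(-.0455,.014,.016),(-.0455,.014,-.016)]:
    uv=proj(p,w(X),s)[0]; print(n,X,uv.round(1),((uv-[130,130])*2.4).round())
  print('clip',proj(p,[.494,-.07,.091],s).round(1), ((proj(p,[.494,-.07,.091],s)-[130,130])*2.4).round())
  print(p.get('fovy'),p['cx'],p['cy'])
print(s['ee_pos'],Rt.round(2))
E
```

```text
wrist (0, -0.005, 0) [319.5 281.8] [455. 364.]
wrist (-0.0455, 0.014, 0) [234.4 269.2] [251. 334.]
wrist (0.0455, 0.014, 0) [404.8 269.3] [660. 334.]
wrist (-0.0455, 0.014, 0.016) [232.8 240.2] [247. 264.]
wrist (-0.0455, 0.014, -0.016) [235.9 297.1] [254. 401.]
clip [[317.6 280.8]] [[450. 362.]]
61.199078220722505 320.3635919121599 239.56217001247347
scene (0, -0.005, 0) [259.6 212.3] [311. 197.]
scene (-0.0455, 0.014, 0) [237.9 232.4] [259. 246.]
scene (0.0455, 0.014, 0) [282.6 207. ] [366. 185.]
scene (-0.0455, 0.014, 0.016) [232.7 226.5] [247. 231.]
scene (-0.0455, 0.014, -0.016) [243.1 238.4] [271. 260.]
clip [[259.4 213.6]] [[311. 201.]]
42.00030854919477 320.71124909746123 238.27054052665437
[ 0.4935917  -0.06908003  0.08842551] [[-0.06  0.   -1.  ]
 [ 1.    0.   -0.06]
 [ 0.   -1.   -0.  ]]
```

```bash
python3 - <<'E'
import cv2,numpy as np
a=cv2.imread('pics/wrist2.png')[190:430,80:560].astype(float)
a=255*(a/255)**.5
cv2.imwrite('pics/w2z.png',cv2.resize(a,None,fx=1.65,fy=1.65,interpolation=cv2.INTER_CUBIC))
E
```

```text
[ WARN:0@0.039] global loadsave.cpp:1063 imwrite_ Unsupported depth image for selected encoder is fallbacked to CV_8U.
```

View pics/w2z.png

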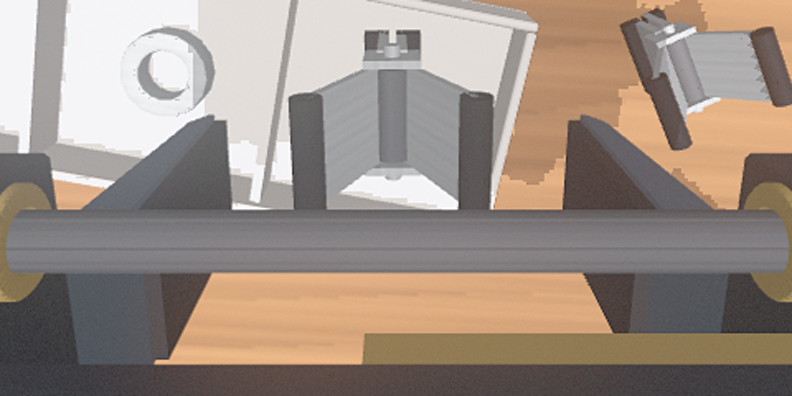

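```bash
python3 - <<'E'
from h import *
print(robot.tip_extent,[a for a in dir(robot) if a[0]!='_'])
s=robot.observe(); p=optics.capture('wrist'); print(s['t'],s['width'])
Rt=Ro.from_euler('xyz',s['tcp_rot']).as_matrix()
w=lambda X:(np.array(X)@Rt.T)+s['ee_pos']
ps=optics.capture('scene')
for nm,q in [('w',p),('s',ps)]:
  im=q['pixels'][:,:,::-1].copy()
  if nm=='w': im=np.uint8(255*(im/255.)**.5)
  for y,c in [(.014,(0,0,255)),(-.019,(0,255,0))]:
    for sx in (-1,1):
      pts=[proj(q,w((sx*.0455,y,z)),s)[0] for z in (-.016,.016)]
      pts+= [proj(q,w((sx*.059,y,z)),s)[0] for z in (.016,-.016)]
      cv2.polylines(im,[np.int32(np.round(pts))],True,c,1)
  if nm=='s': im=cv2.resize(im[100:270,190:350],None,fx=3.5,fy=3.5,interpolation=cv2.INTER_NEAREST)
  cv2.imwrite(f'pics/ov_{nm}.png',im)
E
```

```text
0.014 ['PlanningError', 'close_job', 'observe', 'tip_extent']
3.5 0.09120136595086172
```

View pics/ov_w.png

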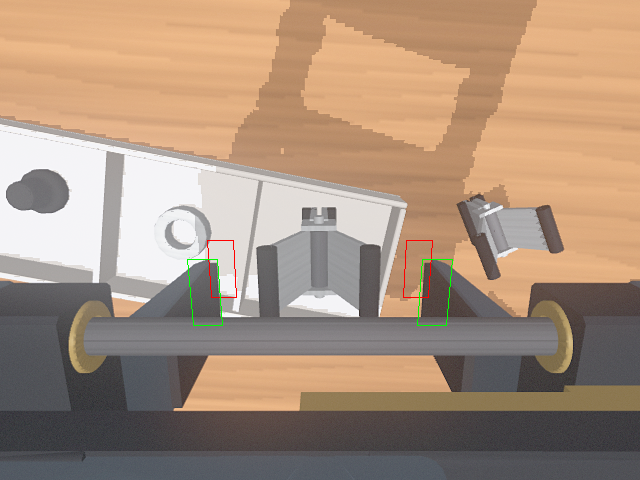

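View pics/ov_s.png

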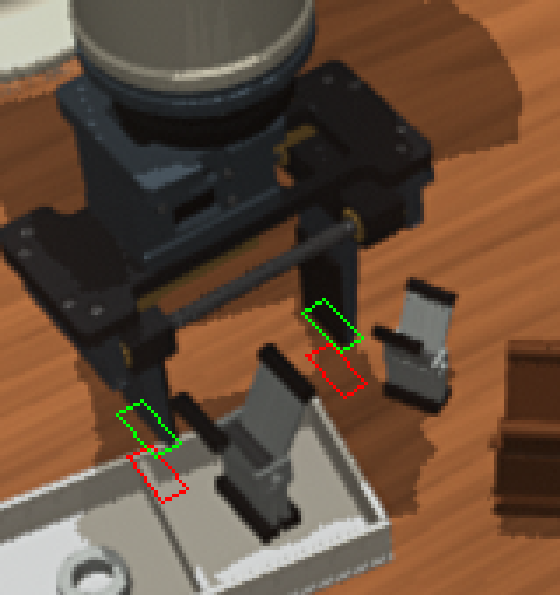

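The pads show up about 33 mm higher than the stated tip position, in both the wrist and scene views. Before gripping, I'll partly close the fingers without touching anything and look again.

Emit:
{"name": "send_rows", "arguments": {
  "targets": [
    [-0.58, [0.03, -0.02, 0], 0],
    [-0.58, [0.03, -0.02, 0], 0],
    [-0.58, [0.03, -0.02, 0], 0],
    [-0.58, [0.03, -0.02, 0], 0]
  ]
}}

```text
t: 4.0
ee_pos: [0.4943, -0.07, 0.088]
tcp_rot: [-1.572, -0.0, 1.631]
contact_force: [-0.4, -0.8, -0.4]
width: 0.0719
```

```bash
cat > ov.py <<'E'
import sys
from h import *
tag=sys.argv[1]
s=robot.observe(); p=optics.capture('wrist'); print(s['t'],s['width'],s['ee_pos'],s['contact_force'])
Rt=Ro.from_euler('xyz',s['tcp_rot']).as_matrix()
w=lambda X:(np.array(X)@Rt.T)+s['ee_pos']
ps=optics.capture('scene'); h=s['width']/2
for nm,q in [('w',p),('s',ps)]:
  im=q['pixels'][:,:,::-1].copy()
  im=np.uint8(255*(im/255.)**.5)
  for y,c in [(.014,(0,0,255)),(-.019,(0,255,0))]:
    for sx in (-1,1):
      pts=[proj(q,w((sx*h,y,z)),s)[0] for z in (-.016,.016)]
      cv2.polylines(im,[np.int32(np.round(pts))],True,c,1)
  if nm=='s': 
    c=proj(q,w((0,0,0)))[0].astype(int); x0,y0=max(c[0]-75,0),max(c[1]-100,0)
    im=cv2.resize(im[y0:y0+160,x0:x0+160],None,fx=3.5,fy=3.5,interpolation=cv2.INTER_NEAREST)
  cv2.imwrite(f'pics/{tag}_{nm}.png',im)
E
python3 ov.py c1
```

```text
4.0 0.07186464795054202 [ 0.49429219 -0.07003525  0.08798371] [-0.37212779 -0.81977345 -0.40673935]
```

View pics/c1_w.png

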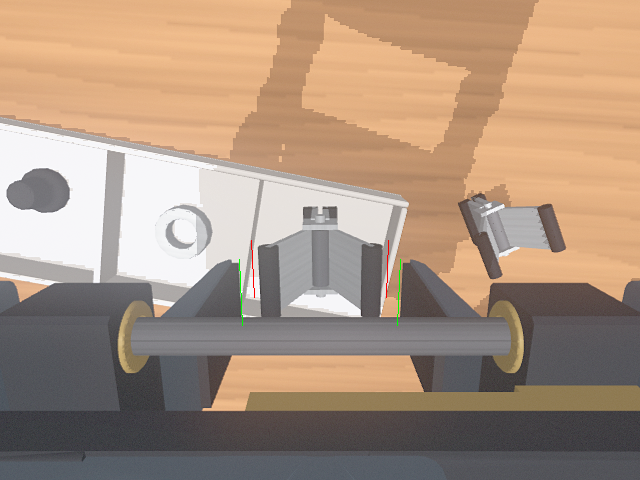

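View pics/c1_s.png

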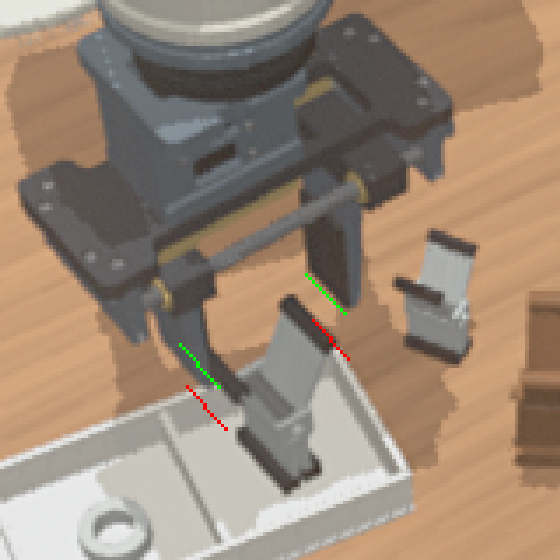

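```bash
python3 - <<'E'
from h import *
s=robot.observe(); p=optics.capture('wrist'); q=optics.capture('scene')
Rt=Ro.from_euler('xyz',s['tcp_rot']).as_matrix(); e=np.array(s['ee_pos'])
c=proj(q,e)[0].astype(int); x0,y0=c[0]-75,c[1]-100
def ray(P,uv,s=None):
    a=unproj(P,uv,0,s)[0]; f,R,cc=cam(P,s); d=a-cc; return cc,d/np.linalg.norm(d)
for nm,wu,su in [('rodL',(135,337),(162,293)),('rodR',(510,337),(355,190)),('rodM',(322,337),(258,241))]:
    c1,d1=ray(p,wu,s); c2,d2=ray(q,(x0+su[0]/3.5,y0+su[1]/3.5))
    t=np.linalg.lstsq(np.c_[d1,-d2],c2-c1,rcond=None)[0]
    a,b=c1+t[0]*d1,c2+t[1]*d2; print(nm,((a+b)/2-e)@Rt,np.linalg.norm(a-b))
E
```

```text
rodL [-0.05185691 -0.07562389  0.0048256 ] 0.01362518436767408
rodR [ 0.06204648 -0.06944176  0.00512282] 0.0023754148446738874
rodM [ 0.00363957 -0.07113787  0.00456776] 0.005654322563070015
```

Both cameras put the real fingertips at tool y of about −0.019, 33 mm short of the stated +0.014. At this height the pads would close above the bars, so I'll go 33 mm lower.

Emit:
{"name": "send_rows", "arguments": {
  "targets": [
    [-0.85, [0, 0.01, -0.3], 0],
    [-0.85, [0, 0.01, -0.7], 0],
    [-0.85, [0, 0.01, -1.1], 0],
    [-0.85, [0, 0.01, -1.1], 0],
    [-0.58, [0, 0.01, -1.1], 0],
    [-0.58, [0, 0.01, -1.1], 0]
  ]
}}

```text
t: 4.8
ee_pos: [0.4945, -0.0698, 0.0553]
tcp_rot: [-1.572, -0.0, 1.632]
contact_force: [0.5, 0.7, 0.1]
width: 0.073
```

```bash
python3 ov.py c2
```

```text
4.8 0.07301650044899831 [ 0.49450832 -0.06975633  0.05527556] [0.48582825 0.67904716 0.12039128]
```

View pics/c2_w.png

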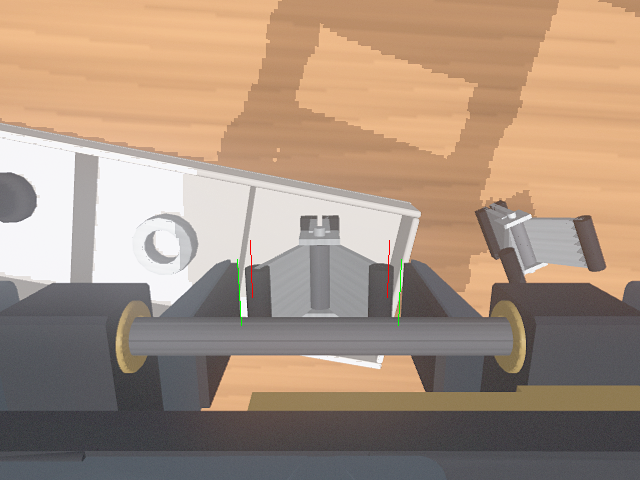

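View pics/c2_s.png

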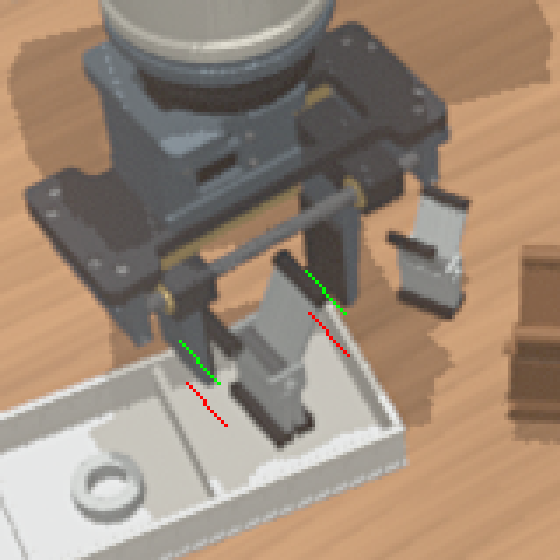

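Emit:
{"name": "send_rows", "arguments": {
  "targets": [
    [-0.3, [0, 0, 0], 0],
    [0, [0, 0, 0], 0],
    [0.3, [0, 0, 0], 0],
    [0.6, [0, 0, 0], 0],
    [1, [0, 0, 0], 0],
    [1, [0, 0, 0], 0],
    [1, [0, 0, 0], 0]
  ],
  "newtons": 30
}}

```text
t: 5.6
ee_pos: [0.4956, -0.07, 0.0563]
tcp_rot: [-1.575, 0.001, 1.631]
contact_force: [-0.3, 0.0, 14.5]
width: 0.0235
```

```bash
python3 ov.py c3
```

```text
5.6 0.023522620449095054 [ 0.4956019  -0.06998611  0.05628323] [-3.14803399e-01  6.82072472e-03  1.45287227e+01]
```

View pics/c3_w.png

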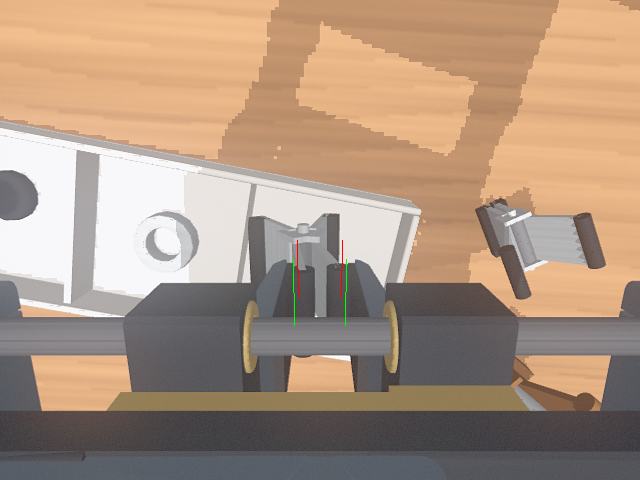

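View pics/c3_s.png

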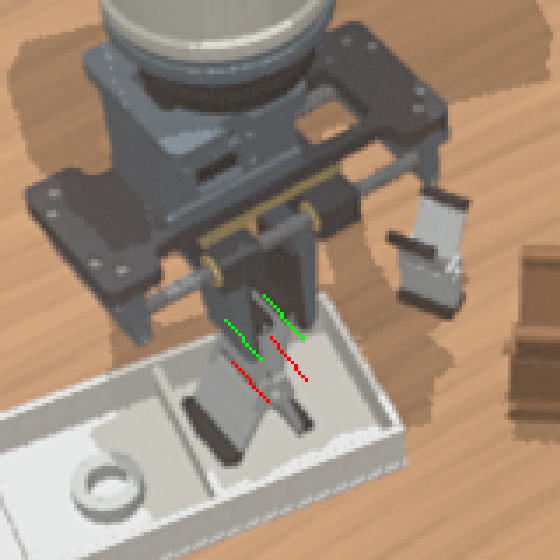

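The clip is squeezed open, but it's tilted: the jaws swing toward −y, with tips near columns 257 and 333 while the grip is at 320. The floor is also pushing up with 14 N. I'll lift a little and look.

Emit:
{"name": "send_rows", "arguments": {
  "targets": [
    [1, [0, 0, 0.2], 0],
    [1, [0, 0, 0.5], 0],
    [1, [0, 0, 0.8], 0],
    [1, [0, 0, 0.8], 0]
  ]
}}

```text
t: 6.1
ee_pos: [0.4963, -0.0702, 0.0817]
tcp_rot: [-1.577, 0.001, 1.632]
contact_force: [-0.0, -0.4, -0.5]
width: 0.0237
```

```bash
python3 ov.py c4
```

```text
6.1 0.023687723128021178 [ 0.49633677 -0.07017936  0.0816707 ] [-0.01093575 -0.371769   -0.46653929]
```

View pics/c4_w.png

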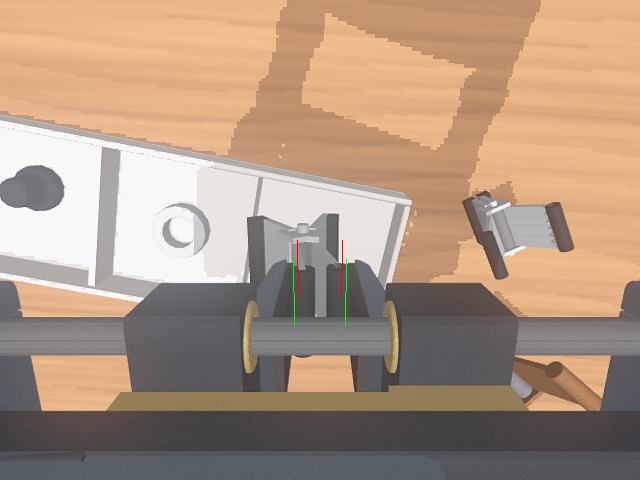

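View pics/c4_s.png

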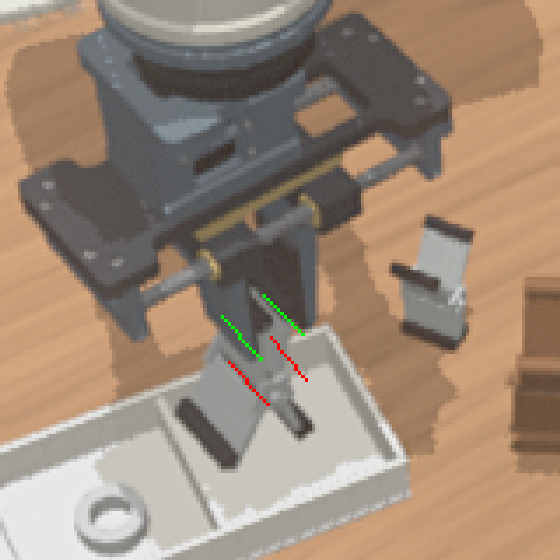

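It's held off the floor, tilted about 10°. I'll straighten it by pushing the −y jaw sideways against the fixed tray divider, with the clip turned in line with it first.

Emit:
{"name": "send_rows", "arguments": {
  "targets": [
    [1, [0, 0.2, 0], -6],
    [1, [0, 0.2, 0], -10],
    [1, [0, 0.2, -0.3], -10],
    [1, [0, 0.2, -0.5], -10],
    [1, [0, 0, -0.5], -10],
    [1, [0, -0.2, -0.5], -10],
    [1, [0, -0.4, -0.5], -10],
    [1, [0, -0.4, -0.5], -10]
  ]
}}

```text
t: 7.0
ee_pos: [0.4956, -0.0826, 0.0655]
tcp_rot: [-1.575, 0.0, 1.457]
contact_force: [-0.1, 4.4, -1.6]
width: 0.0238
```

```bash
python3 ov.py c5
```

```text
7.0 0.02383856941382887 [ 0.49557895 -0.08255146  0.06554512] [-0.10517317  4.41128081 -1.58595105]
```

View pics/c5_w.png

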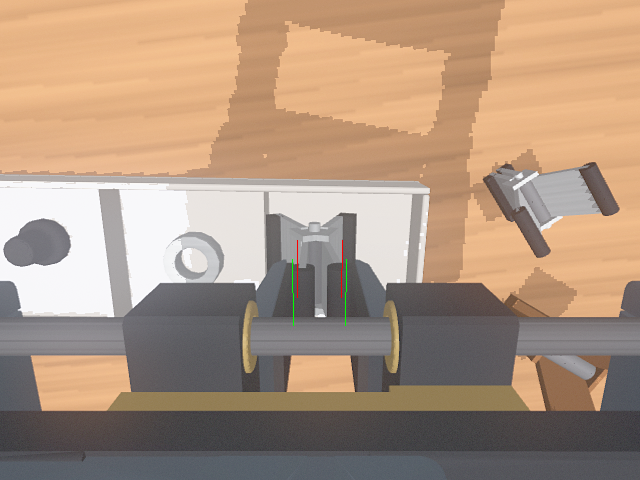

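View pics/c5_s.png

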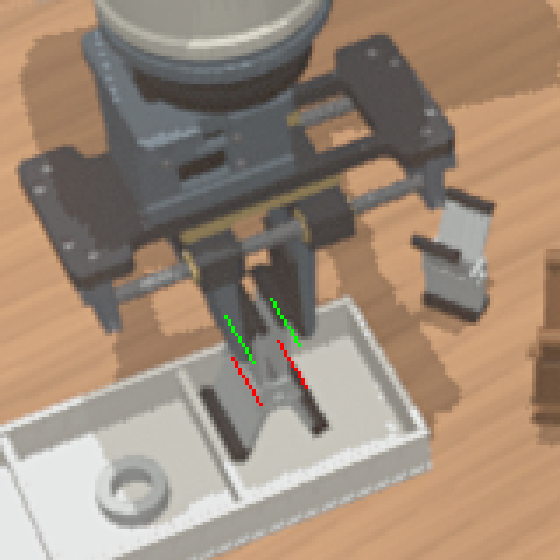

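Straightening is working: the pin is at (315,227) and the jaw midpoint at column 311.5, against a centre line at 319.5. That leaves about 3°, so I'll push roughly 5 mm further.

Emit:
{"name": "send_rows", "arguments": {
  "targets": [
    [1, [0, -0.1, 0], 0],
    [1, [0, -0.18, 0], 0],
    [1, [0, -0.18, 0], 0]
  ]
}}

```text
t: 7.4
ee_pos: [0.4956, -0.0875, 0.0656]
tcp_rot: [-1.575, 0.0, 1.457]
contact_force: [0.3, 6.2, -1.0]
width: 0.0238
```

```bash
python3 ov.py c6
```

```text
7.4 0.023754591633998814 [ 0.49555382 -0.08745974  0.06564096] [ 0.26335525  6.19151225 -1.00405419]
```

View pics/c6_w.png

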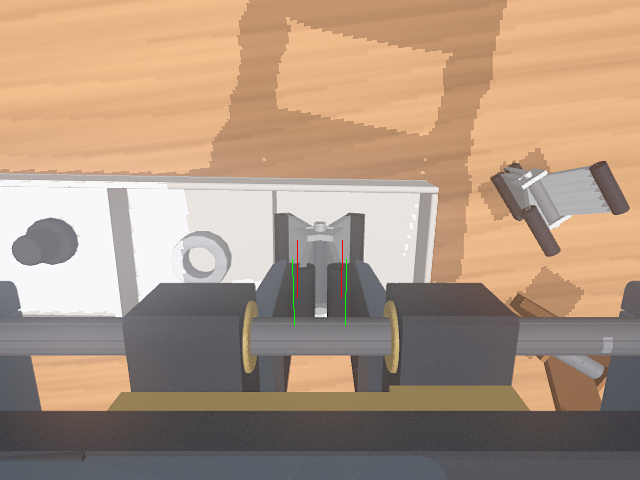

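Now upright: pin at column 320 and jaw midpoint at 320. I'll back off the divider, lift, and check again before moving over.

Emit:
{"name": "send_rows", "arguments": {
  "targets": [
    [1, [0, 0.2, 0], 0],
    [1, [0, 0.4, 0], 0],
    [1, [0, 0.4, 0.8], 0],
    [1, [0, 0.4, 2.0], 0],
    [1, [0, 0.4, 3.4], 0],
    [1, [0, 0.4, 4.6], 0],
    [1, [0, 0.4, 5.0], 0],
    [1, [0, 0.4, 5.0], 0]
  ]
}}

```text
t: 8.3
ee_pos: [0.4966, -0.0754, 0.2175]
tcp_rot: [-1.579, 0.001, 1.457]
contact_force: [-0.1, 0.3, -1.5]
width: 0.0232
```

```bash
python3 ov.py c7; python3 - <<'E'
from h import *
p=optics.capture('top')
a=p['pixels'][225:315,205:275,::-1]; cv2.imwrite('pics/card.png',cv2.resize(a,None,fx=6,fy=6,interpolation=cv2.INTER_CUBIC))
E
```

```text
8.3 0.02323147412534506 [ 0.4966069  -0.07535441  0.21753151] [-0.12922907  0.30425116 -1.50253101]
```

View pics/c7_w.png

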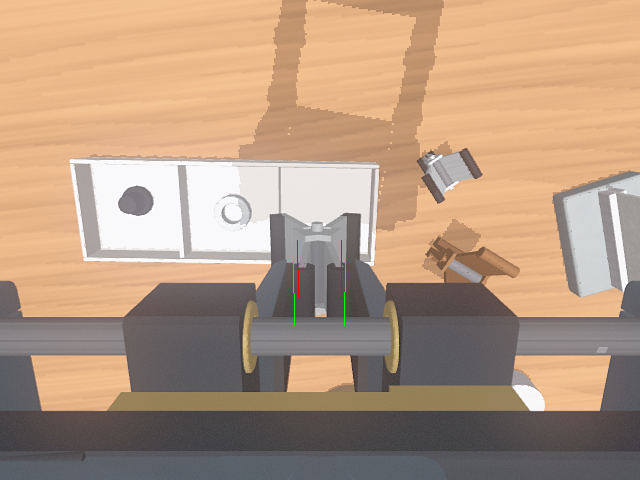

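View pics/c7_s.png

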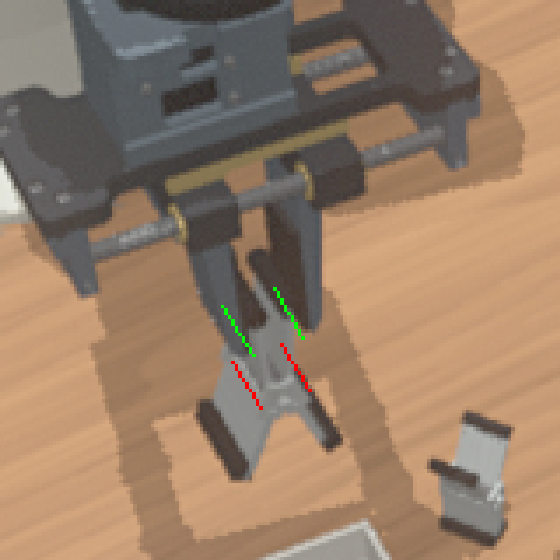

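View pics/card.png

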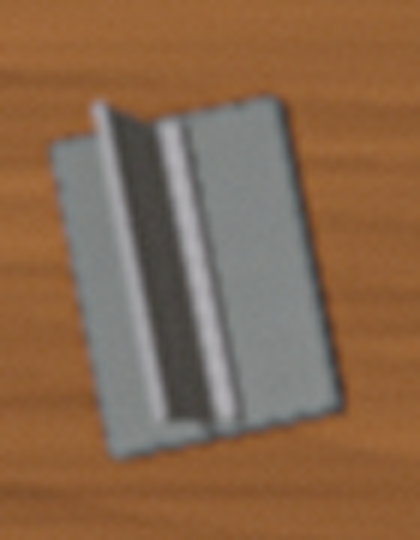

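```bash
python3 - <<'E'
from h import *
p=optics.capture('top')
f=lambda L:np.array(L)/6.+[205,225]-0.4
c=unproj(p,f([(97,102),(160,420)]),.13); d=c[0]-c[1]
print('card',c.round(4),c.mean(0),np.linalg.norm(d),np.degrees(np.arctan2(d[1],d[0])))
k=unproj(p,f([(52,148),(280,97),(342,408),(115,458)]),.022); d=k[0]-k[3]+k[1]-k[2]
print('stand',k.mean(0),np.linalg.norm(d)/2,np.degrees(np.arctan2(d[1],d[0])))
# scene view
q=optics.capture('scene'); a=q['pixels'][130:240,360:460,::-1]; cv2.imwrite('pics/card_s.png',cv2.resize(a,None,fx=5,fy=5,interpolation=cv2.INTER_CUBIC))
E
python3 ov.py c8
```

```text
card [[0.608  0.2174 0.13  ]
 [0.5099 0.1974 0.13  ]] [0.55893793 0.20742327 0.13      ] 0.10010088928869258 11.555265657664995
stand [0.55841753 0.20570441 0.022     ] 0.1070584583237022 11.646540799060235
8.55 0.02395792492010429 [ 0.49487074 -0.07509176  0.21440179] [0.09029879 0.4290453  0.59264431]
```

View pics/card_s.png

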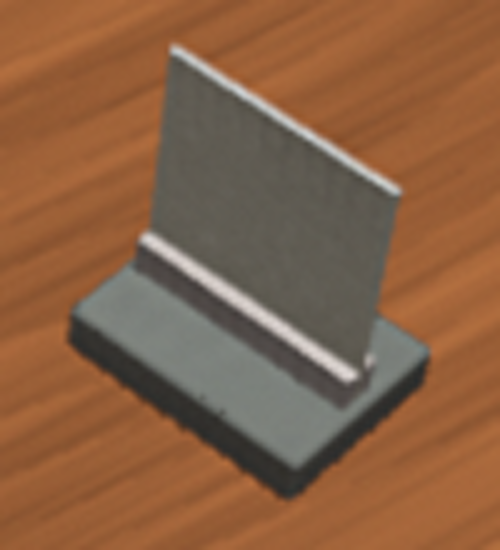

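View pics/c8_w.png

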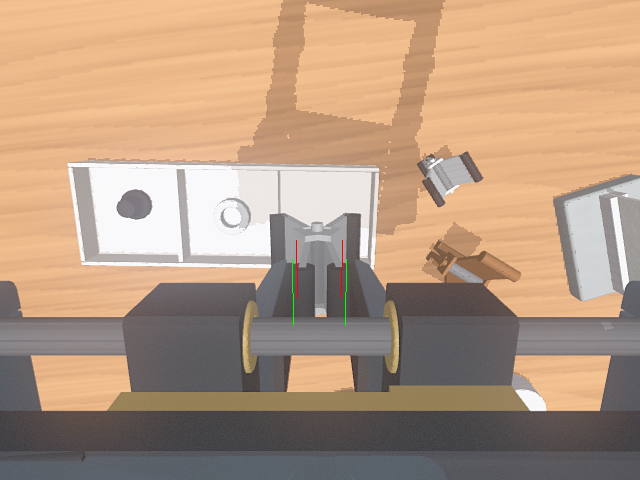

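```bash
cat > ov2.py <<'E'
import sys
from h import *
tag=sys.argv[1]; tilt=np.radians(float(sys.argv[2])); 
s=robot.observe(); Rt=Ro.from_euler('xyz',s['tcp_rot']).as_matrix(); w=lambda X:(np.array(X)@Rt.T)+s['ee_pos']
print(s['t'],s['ee_pos'],s['tcp_rot'])
W=optics.capture('wrist'); S=optics.capture('scene')
for nm,q in [('w',W),('s',S)]:
  k=3 if nm=='w' else 5
  im=np.uint8(255*(q['pixels'][:,:,::-1]/255.)**.5)
  im=cv2.resize(im,None,fx=k,fy=k,interpolation=cv2.INTER_CUBIC)
  for arg,col in zip(sys.argv[3:],[(0,0,255),(0,255,0),(255,0,0)]):
    m=float(arg)   # mouth tool y
    piv=m-.093
    for sx in (-1,1):
      P=[]
      for z in (-.022,.022):
        for a in ((.018,m-.004),(.028,m-.004)):
          v=np.array([sx*a[0],a[1]-piv]); c_,s_=np.cos(tilt),np.sin(tilt)
          P.append((v[0]*c_+v[1]*s_, piv-v[0]*s_+v[1]*c_, z))
      P=[P[0],P[1],P[3],P[2]]
      uv=proj(q,np.array([w(x) for x in P]),s)
      cv2.polylines(im,[np.int32(np.round((uv+.5)*k-.5))],True,col,1)
  c=proj(q,w((0,.04,0)),s)[0]
  if nm=='w': c=np.array([318,235])
  x0,y0=(c*k).astype(int)-[270,250]; x0=max(x0,0);y0=max(y0,0)
  cv2.imwrite(f'pics/{tag}_{nm}.png',im[y0:y0+500,x0:x0+540])
ends=[(394.4+.0,139.6),(440,168)]
E
python3 ov2.py d1 -2 .052 .058 .064
python3 - <<'E'
from h import *
q=optics.capture('scene'); c=unproj(q,[(394.2,139.4),(439.8,167.8)],.13); print(c,c.mean(0)); d=c[1]-c[0];print(np.linalg.norm(d),np.degrees(np.arctan2(d[1],d[0])))
E
```

```text
8.65 [ 0.4950914  -0.07518053  0.2146831 ] [-1.57368021e+00 -1.10208096e-04  1.45691313e+00]
[[0.51013305 0.19713157 0.13      ]
 [0.60730528 0.2185836  0.13      ]] [0.55871917 0.20785758 0.13      ]
0.09951196420882462 12.449108225137344
```

View pics/d1_w.png

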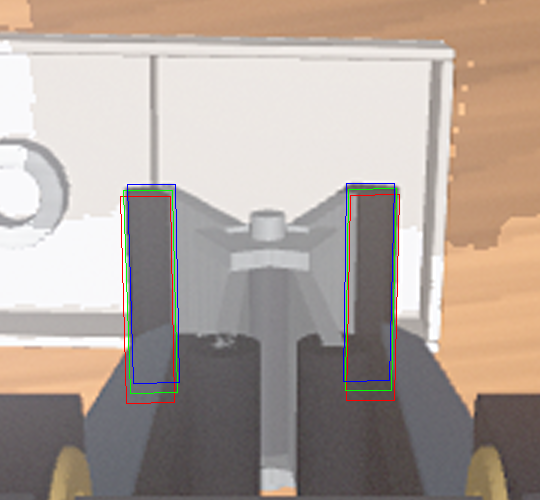

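View pics/d1_s.png

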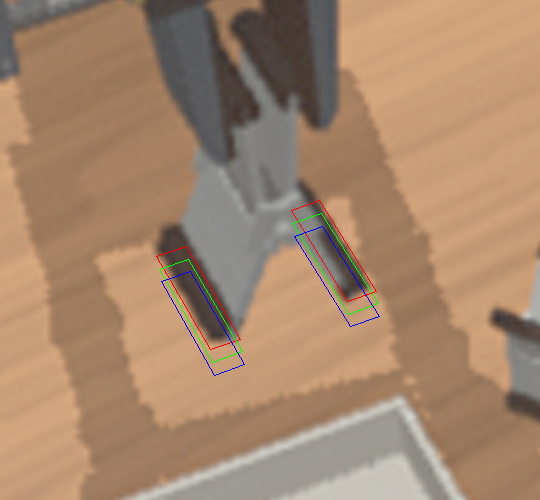

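The model overlay fits at a tilt of about 2° with the mouth 0.053 m below the TCP. The scene and top cameras agree on the card centre, (0.559, 0.2077), at about 12°. I'll carry it there above the card.

Emit:
{"name": "send_rows", "arguments": {
  "targets": [
    [1, [0.2, 0.8, 0.1], 2],
    [1, [0.5, 2.1, 0.1], 6],
    [1, [0.8, 3.5, 0.1], 10],
    [1, [1.1, 4.9, 0.1], 14],
    [1, [1.4, 6.3, 0.1], 18.5],
    [1, [1.7, 7.7, 0.1], 18.5],
    [1, [2.0, 8.9, 0.1], 18.5],
    [1, [2.11, 9.5, 0.1], 18.5]
  ]
}}

```text
t: 9.6
ee_pos: [0.559, 0.2125, 0.2178]
tcp_rot: [-1.575, -0.0, 1.782]
contact_force: [0.1, 0.4, -0.2]
width: 0.0237
```

Emit:
{"name": "send_rows", "arguments": {
  "targets": [
    [1, [0, 0, 0], 0],
    [1, [0, 0, 0], 0]
  ]
}}

```text
t: 9.8
ee_pos: [0.5587, 0.2121, 0.2175]
tcp_rot: [-1.574, -0.0, 1.782]
contact_force: [-0.7, -1.7, -1.0]
width: 0.0237
```

```bash
python3 ov2.py d2 -2 .053; python3 ov.py c9
```

```text
9.8 [0.5587186  0.21210389 0.21746714] [-1.57395634e+00 -4.70241358e-05  1.78214884e+00]
9.9 0.023553250688776724 [0.55878937 0.21124498 0.21777111] [-0.11997463 -0.10775742 -0.83103876]
```

View pics/c9_w.png

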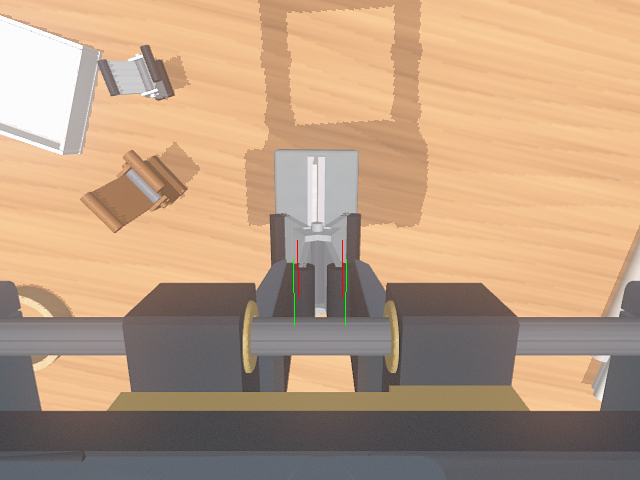

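View pics/d2_s.png

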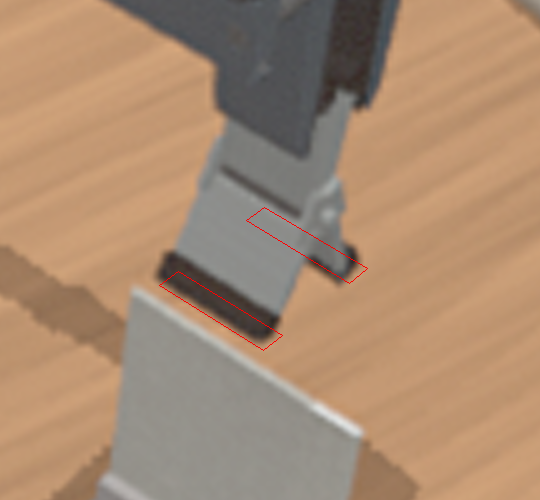

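The card and stand look in line, vertical at column 316, with the jaw midpoint at 315 and the card between the jaws. Lowering slowly in two stages.

Emit:
{"name": "send_rows", "arguments": {
  "targets": [
    [1, [0, -0.03, -0.3], 0],
    [1, [0, -0.03, -0.6], 0],
    [1, [0, -0.03, -0.9], 0],
    [1, [0, -0.03, -1.1], 0],
    [1, [0, -0.03, -1.1], 0]
  ]
}}

```text
t: 10.5
ee_pos: [0.5583, 0.2102, 0.1837]
tcp_rot: [-1.573, -0.0, 1.78]
contact_force: [0.4, -0.5, -0.3]
width: 0.0235
```

```bash
python3 ov2.py d3 -2 .051; 
```

```text
10.5 [0.55830939 0.21021665 0.18367085] [-1.57261704e+00 -1.70473020e-04  1.78017284e+00]
```

View pics/d3_w.png

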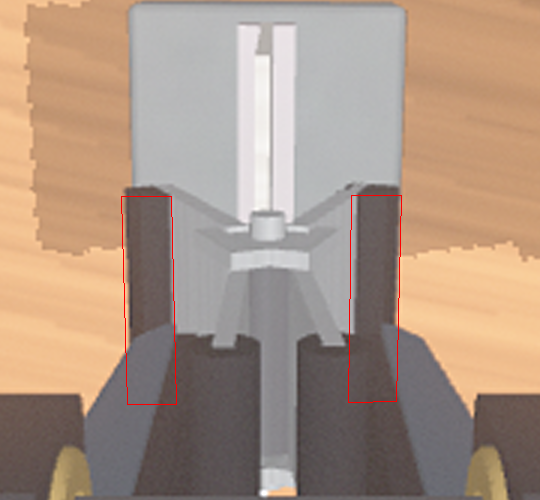

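View pics/d3_s.png

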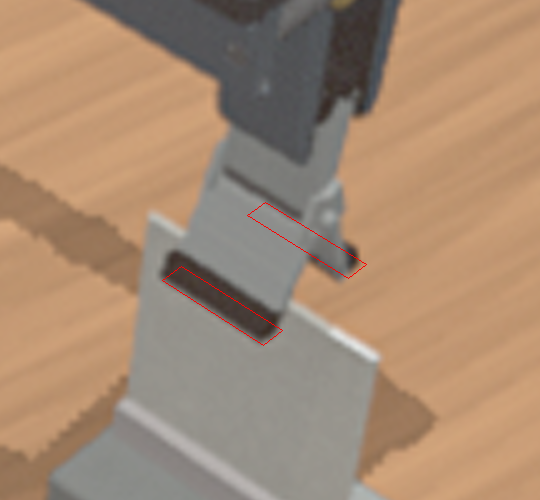

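Emit:
{"name": "send_rows", "arguments": {
  "targets": [
    [1, [0, 0, -0.2], 0],
    [1, [0, 0, -0.4], 0],
    [1, [0, 0, -0.6], 0],
    [1, [0, 0, -0.73], 0],
    [1, [0, 0, -0.73], 0],
    [1, [0, 0, -0.73], 0]
  ]
}}

```text
t: 11.2
ee_pos: [0.559, 0.2104, 0.1629]
tcp_rot: [-1.574, -0.0, 1.78]
contact_force: [0.2, -0.2, -0.4]
width: 0.0238
```

```bash
python3 ov2.py d4 -2 .051; python3 - <<'E'
from h import *
p=optics.capture('top'); s=robot.observe(); print(s['contact_force'],s['wrist_torque'],s['width'],s['dq'])
S=optics.capture('scene')
cv2.imwrite('pics/full_s4.png',S['pixels'][:,:,::-1])
E
```

```text
11.2 [0.55898073 0.21041725 0.16291874] [-1.57431806e+00 -2.25577450e-04  1.78023273e+00]
[ 1.04597436 -0.39299181 -1.17613084] [0.08294247 0.05283145 0.00711769] 0.02364710946325875 [-0.00011515 -0.00121395  0.00124889  0.00132862  0.00042713  0.00027256]
```

View pics/d4_w.png

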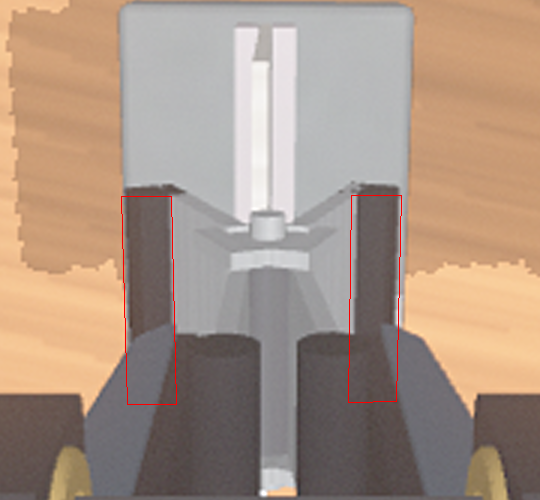

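View pics/d4_s.png

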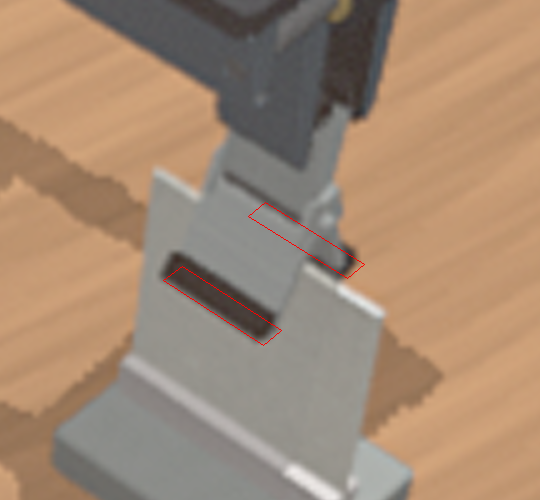

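View pics/full_s4.png

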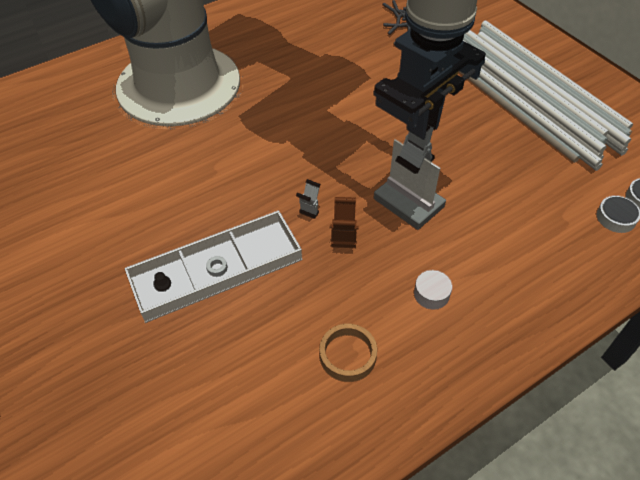

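Jaws straddle the card and nothing has been disturbed. I'll go 4 mm deeper so the edge sits well inside, then do the last checks.

Emit:
{"name": "send_rows", "arguments": {
  "targets": [
    [1, [0, 0, -0.07], 0],
    [1, [0, 0, -0.14], 0],
    [1, [0, 0, -0.14], 0],
    [1, [0, 0, -0.14], 0]
  ]
}}

```text
t: 11.8
ee_pos: [0.559, 0.2105, 0.1589]
tcp_rot: [-1.575, -0.0, 1.78]
contact_force: [0.5, 0.7, -0.6]
width: 0.0238
```

```bash
python3 ov2.py d5 -2 .050; python3 - <<'E'
from h import *
p=optics.capture('scene'); s=robot.observe(); print(s['t'],s['contact_force'],s['wrist_torque'],s['width'],s['ee_pos'])
c=np.array([.559,.2077,0]); y=np.array([-.208,.978,0]); x=np.array([.978,.208,0])
for e in (-.022,0,.022): print('exp -y jaw outer low',e,proj(p,c-.031*y+e*x+[0,0,.113])[0])
for t in ['stand']:
    print([ (d['score'],d['box']) for d in cut_out(t,p)][:1])
a=p['pixels'][110:210,365:455,::-1]; a=np.uint8(255*(a/255.)**.6); cv2.imwrite('pics/f5.png',cv2.resize(a,None,fx=6,fy=6,interpolation=cv2.INTER_CUBIC))
t=optics.capture('top'); cv2.imwrite('pics/t5.png',cv2.resize(t['pixels'][150:350,195:515,::-1],None,fx=2.5,fy=2.5))
E
```

```text
11.8 [0.55902898 0.21045882 0.15889062] [-1.57461341e+00 -2.22032900e-04  1.78031273e+00]
11.95 [ 0.2030604   0.08414019 -0.36861377] [-0.00689738  0.01576133 -0.01381492] 0.023582578501008738 [0.55910837 0.21047186 0.15902597]
exp -y jaw outer low -0.022 [394.20015578 163.3998066 ]
exp -y jaw outer low 0 [404.01709097 169.81502773]
exp -y jaw outer low 0.022 [414.008428   176.34421785]
[(0.7, [408.4, 183.8, 75.5, 84.3])]
```

View pics/f5.png

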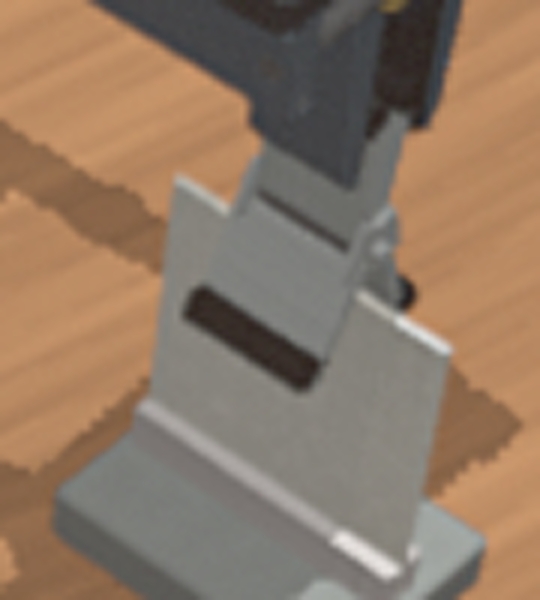

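View pics/d5_w.png

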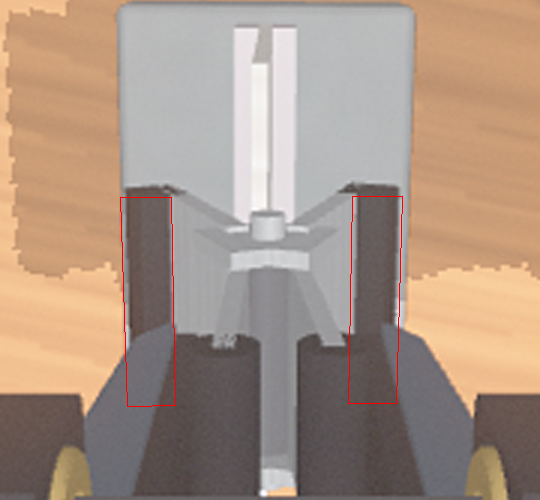

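View pics/t5.png

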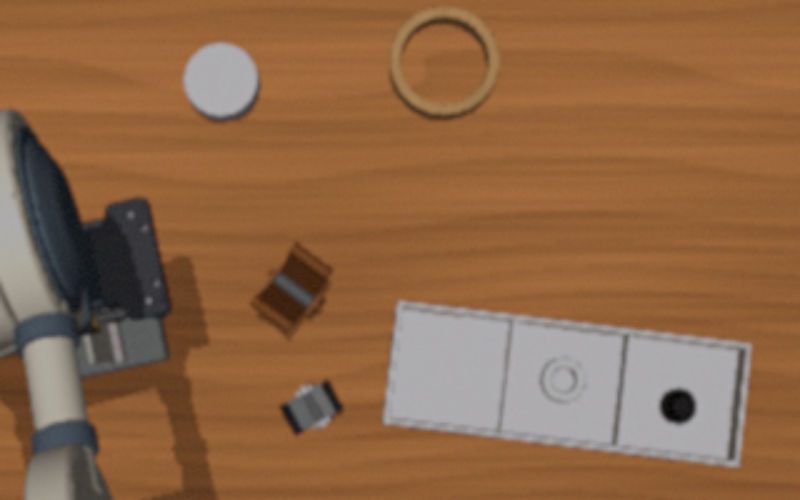

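```bash
python3 -c "
from station import robot
print(robot.close_job())"
```

```text
the job is handed in; nothing more can be done
None
```

I took the larger grey clip out of the tray, and it is now held squeezed open over the middle of the job card's top edge. I handed the job in at about 12 s of the 35 s.

**Surprises on the way**
- **Finger length:** both cameras showed the fingertips about 33 mm further back than the stated tip extent. I gripped that much lower.
- **Tilt:** the clip tilted about 10° in the first squeeze. I straightened it by pressing one jaw lightly (about 6 N) against the fixed tray divider.

**Last checks**
- **Position:** there is a jaw on either side of the card and the clip is in line with it to about 1°. The card edge is roughly 16–22 mm above the jaw tips and about 2 mm or less off centre between them.
- **Contact and grip:** contact forces were under 1 N, so nothing was touching the card. The opening was steady at 23.6 mm with a 30 N grip.
- **Surroundings:** the other parts, the tape roll, the tin and the two look-alike clips look unmoved. The stand was not pressed on.

**Not perfect**
- **Leftover tilt:** the clip still leans about 2°, which I allowed for when placing it.
- **Camera disagreement:** the two views differ by about 5 mm on how far the jaws hang below the gripper, and by 2–3 mm on where the clip sits along the card. Both are within the clearance.

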